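Put the eye-exam desk back in order

ROBOT

A 6-joint arm with a two-finger parallel gripper is mounted at the origin on a cart in front of the work surface, level with it; the furniture and walls round the work are solid. World frame = base frame: x ahead of the robot, y to its left, z up, the work surface at z = 0. Lengths are in m, angles in degrees, forces in N, time in s.
With the tool pointing down it reaches from about 0.3 to 0.85 m from the base axis. Payload 4.2 kg.
Tool frame: the origin (TCP) lies at the very end of the fingers, on their centre line; the grasp point (between the pads) lies 19 mm behind it; z points along the fingers, y is the line along which they close (so a half turn about z gives the same grasp; the last joint's range is limited). The gripper opens to 91 mm and grips with 3 to 60 N. Pads are 32 mm wide; open, the fingers measure 118 mm over their backs; the gripper's body (76 mm by 178 mm) begins 60 mm behind the grasp point.
Start: joints at [-66.119, 18.312, 89.639, -0, 72.044, -1.146], TCP at [0.243, -0.521, 0.214] pointing down, gripper open.
Joint ranges: [-177.97, 177.97], [-48.28, 115.42], [12.27, 149.76], [-77.06, 257.06], [2.81, 150.46], [-146.56, 146.56]. Speed limits (degrees/s): [147.25, 147.25, 180, 180, 180, 180].

INTERFACE

Orientations are given as [roll, pitch, yaw] about the fixed x, y, z axes, in that order (R = Rz(yaw) Ry(pitch) Rx(roll)).
In Python, from rig import arm gives the robot as it stands.
- The arm moves only by the tool move_arm, never from a script. Its argument "plan" is a list of rows, each a list of 3 entries, a list of its own where there are three numbers: the turn, a rotation vector about the tool's x, y, z in rad, then the shift along the tool's x, y, z in mm, then the opening, from 0 (shut) to 1 (fully open). In form: [[[ax, ay, az], [x, y, z], jaw], ...]. A call has 1 to 10 rows; each row is the pose to reach, as a shift and turn from the pose commanded when the call began, along the tool's axes at that moment; what a row does not reach only later rows make up. A row lasts 1/12 s, in which the tool goes at most 41.7 mm and 7.16 degrees, less where a joint would pass 70% of its speed; a pose out of reach is approached as far as the arm can. A call with a gripper value outside its range is refused whole. The fingers move at their own pace and stop on an object; the grip force is fixed at half the most. Time passes only in rows, so rows that repeat a pose let the fingers close. It gives the time, the measured TCP pose, the force, the opening and the grip force at its end, in the units of the state.
- arm.get_state(): the state, without advancing time (a new reading comes with each control period).
- arm.get_image(name): name is "side" or "top" or "wrist"; returns the picture (420x560x3 uint8, red, green, blue); there is no depth.
- arm.get_calibration(name): a dict with "intrinsics" (3x3 intrinsics, pixels), "xyz" and "attitude" of the camera in the world. Camera axes: x right, y down, z forward; pixel columns grow to the right and rows downward; lengths in m; the calibration is good to about 2 mm. A picture is of the moment at which its call begins: read the wrist's pose just before it. get_calibration takes no time and is no camera call; for the wrist camera it gives the pose at the moment of the call.
- arm.hand_in(): hands the job in; it is judged then, once.
Trained networks look in the newest picture that a camera, given by its name, has taken for a name from the list of things; names that differ only in an ending like _2 or _b are one class to them, and where a whole thing is asked for, a point or a joint stands for the part that bears it (a point fixed in the world has none). Each returns a list of dicts, best first, with "conf" (0 to 1); they miss things now and then, are a little off and sometimes report something else, mostly with a low value. They report only what shows in the picture. A call takes as long as a camera call. They do not tell look-alikes from the thing itself.
- arm.outline_of(camera, query): "mask" (420x560 bool, what is visible of it) and "centre" ([row, column] in pixels, amid what is visible of it).
The state is a dict: "time": time; "joints": joint angles; "dq": joint speeds; "joint_efforts": joint torques, N m; "position": TCP position; "ee_rot": TCP orientation; "force": force on the tool from outside, world axes, zero at the start; "ft_torque": the same for the moment, N m; "gripper_width": finger opening in m; "gripper_force": force on a finger pad.
Only numpy, scipy, OpenCV 4.12 (cv2) and the standard library are available. Lean on these libraries where they do the work, as an engineer would, in place of code of your own. Each camera call takes 0.05 s, during which the arm holds its last target. There are 200 camera calls.

TASK

Put the desk back in order for the next eye examination: the blue pen has been left in the penlight's bay of the instrument tray, so move it to the empty groove of the pen tray and put the penlight in its bay in its place, put the prism bar in the wide bay next to it, and put the contact lens case and the saline bottle in the oblong recess and the round well of the lens-care caddy. Everything should lie flat and fully down in its bay, along it, with the bottle standing upright. Set things down rather than drop them, keep the bottle upright on the way, and leave the brown dropper bottle beside the pad standing where it is.

Things in the scene. Friction and masses are not known exactly. Their poses are not given: they have to be found in the camera images.
- pen_blue: Blue ball pen lying flat, 10 wide (x) x 150 long (y) x 11 mm high, 12 g; it starts in the narrow bay of the instrument tray, along the bay. Origin under its middle, at its underside; y along the barrel, z up. Grip it across the barrel.
- penlight: White pocket light with a black end lying flat on the black pad (its top 6 mm above the desk), 14 wide (x) x 136 long (y) x 15 mm high, 40 g. Origin under its middle, at its underside; y along the barrel. Grip it across the barrel. It belongs in the narrow bay of the instrument tray.
- prism_bar: Clear prism bar lying flat on the pad: base plate 32 (x) x 150 (y) x 3 mm, on it a row of prisms 24 mm wide, tops 14 mm above the underside on the -y half, 10 mm on the +y half; 70 g. Origin under its middle, at its underside. Grip it at its middle across the 24 mm prisms (3 mm above the underside and up). Goes in the wide bay of the instrument tray, either way round.
- lens_case: White contact lens case lying on the pad, 30 (x) x 62 (y) x 18 mm high: a flat oblong body 10 mm high with two round screw caps (27 mm across, one white, one blue) at y = +16 and -16 mm; 15 g. Origin under its middle, at its underside. Grip it at its middle across the 30 mm width. Either way round will do.
- saline: Squat round white bottle standing upright on the pad, the saline for lenses, 39 mm across, 73 mm high with a wide ribbed cap, 87 g. Origin at the centre of its underside, z up.
- instrument_tray: White fixed tray 98 (x) x 174 (y) x 13 mm; origin: centre of underside. Two bays along y, 164 long, floors 4 mm above the desk, walls 9 mm above floors. Wide bay (prism bar): centre x -20, 46 wide. Narrow bay (penlight; holds the blue pen at first): centre x +29, 28 wide. A floor-deep finger channel, y -22 to +22, cuts all walls at mid-length, for fingers beside a thing gripped at its middle.
- pen_tray: White fixed pen tray 80 (x) x 174 (y) x 13 mm; origin: centre of underside. Two grooves along y, 28 wide x 164 long, floors 4 mm above the desk, walls 9 mm above the floors. Groove at x +20 mm: empty, for the blue pen. Groove at x -20: a red pen lies there, fixed. A floor-deep finger channel, y -22 to +22 mm, cuts all walls at mid-length, open at both sides.
- care_caddy: White fixed lens-care caddy 72 (x) x 158 (y) x 13 mm; origin: centre of underside. Floors 4 mm above the desk, walls 9 mm above the floors. Oblong recess (lens case): centre x 0, y +32 mm, 46 wide (x) x 78 long (y); a floor-deep finger channel, y +10 to +54, cuts its side walls. Round well (saline bottle): centre x 0, y -43 mm, 55 mm across.
- dropper_bottle: Bystander: slim brown dropper bottle with a black rubber bulb standing upright on the glass to the right of the pad (another one stands far behind it, out of the way), 34 mm across, 102 mm high, 70 g. Origin at the centre of its underside. Leave it alone.
Things that resemble listed ones, but are neither listed nor needed, are in the scene too. Leave any red look-alike of the lens_case alone.

How it is judged:
By the outcome, as a careful person would: the job done as asked, in the order asked, and still so for the second after the job is handed in, with the robot touching nothing.
It also fails if it takes over 125 s, if anything falls off the work surface, if the arm or the gripper's body presses on something with over 40 N, if the wrist force passes 120 N, or if a joint passes its speed limit or range.

## Working session

There is one attempt and no reset: what is moved stays moved. The work goes in short steps, Python scripts to look and compute and a tool call to move; the robot and the scene stay as the last step left them, time stands still between calls to the robot, and variables do not carry over. Pictures are saved under pics/ and viewed, at most 18 in all, crops included, and the job is handed in when it is done.

Besides the shell and the picture viewer there is one more tool, called as a command line: name --argument value ..., lists and objects as JSON in quotes. move_arm: Moves the arm, as the interface text tells. Its arguments: {"type":"object","properties":{"plan":{"type":"array","items":{"type":"array"}}},"required":["plan"]}

```bash
ls; mkdir -p pics
python3 - <<'E'
from rig import arm
import cv2,numpy as np
s=arm.get_state();print(s)
for n in("top","side"):
    im=arm.get_image(n);cv2.imwrite(f"pics/{n}0.png",im[:,:,::-1])
    print(n,arm.get_calibration(n))
    for q in["pen_blue","penlight","prism_bar","lens_case","saline","instrument_tray","pen_tray","care_caddy","dropper_bottle"]:
        print(q,[(round(o["conf"],2),np.round(o["centre"]).tolist(),int(o["mask"].sum())) for o in arm.outline_of(n,q)])
print(arm.get_calibration("wrist"))
E
```

```text
pics
{'time': 0.0, 'joints': array([-6.61210487e+01,  1.83488169e+01,  8.97070597e+01, -2.03795966e-03,
        7.20425648e+01, -1.14634510e+00]), 'dq': array([-0.01884035,  0.06972821, -0.01964192, -0.02363731, -0.10461963,
        0.03478368]), 'joint_efforts': array([-1.42200974e-03, -4.12458730e+01, -2.31979823e+01,  7.24136573e-02,
        4.54683148e-02, -1.04489952e-04]), 'position': array([ 0.24301624, -0.52056104,  0.21314416]), 'ee_rot': array([-1.79901540e+02, -3.22215706e-05,  2.50259263e+01]), 'force': array([ 0.3614192 ,  0.45394032, -0.08286927]), 'ft_torque': array([ 0.00525357,  0.02844444, -0.04343388]), 'gripper_force': 0.0, 'gripper_width': 0.091553744714648}
top {'intrinsics': array([[480.74527732,   0.        , 269.09459249],
       [  0.        , 480.74527732, 207.89647376],
       [  0.        ,   0.        ,   1.        ]]), 'xyz': array([ 0.50810214, -0.03292754,  0.96058687]), 'attitude': array([-179.37847834,    0.35813893,  -88.70358191])}
pen_blue [(0.89, [229.0, 259.0], 364)]
penlight [(0.87, [184.0, 217.0], 437), (0.18, [248.0, 259.0], 4039)]
prism_bar
[... 745 characters left out ...]
49, [247.0, 260.0], 235), (0.42, [305.0, 309.0], 2562)]
prism_bar [(0.96, [303.0, 228.0], 915)]
lens_case [(0.77, [202.0, 285.0], 215), (0.68, [165.0, 325.0], 159)]
saline [(0.73, [184.0, 244.0], 426)]
instrument_tray [(0.58, [235.0, 319.0], 1902)]
pen_tray [(0.59, [304.0, 307.0], 2629)]
care_caddy [(0.86, [190.0, 356.0], 982), (0.51, [304.0, 229.0], 818)]
dropper_bottle [(0.74, [157.0, 299.0], 311)]
{'intrinsics': array([[348.8331823 ,   0.        , 273.86150547],
       [  0.        , 348.8331823 , 211.99010832],
       [  0.        ,   0.        ,   1.        ]]), 'xyz': array([ 0.31594431, -0.48757856,  0.38475009]), 'attitude': array([ 1.63587219e+02,  1.35917639e-02, -6.49465883e+01])}
```

Run:
```python
import cv2
a=cv2.imread("pics/top0.png")[90:340,80:450]
cv2.imwrite("pics/top0c.png",cv2.resize(a,None,fx=2.16,fy=2.16,interpolation=cv2.INTER_CUBIC))
```

```text
(no output)
```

View pics/top0c.png

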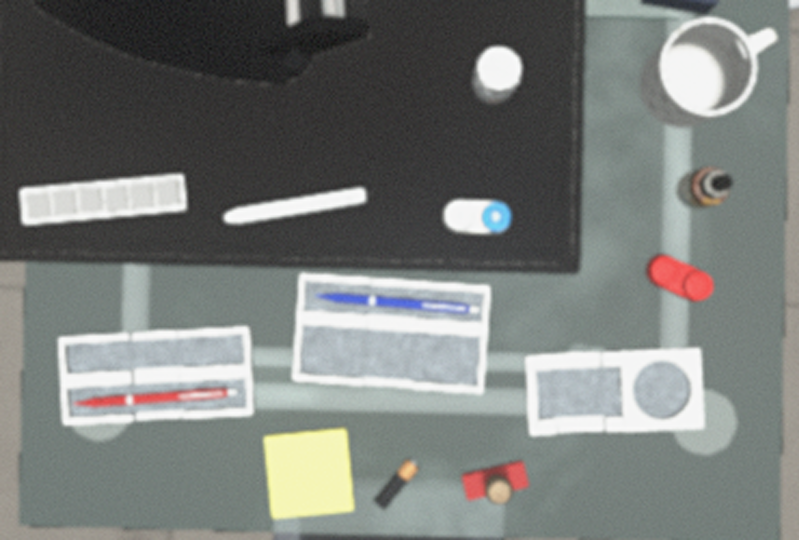

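View pics/side0.png

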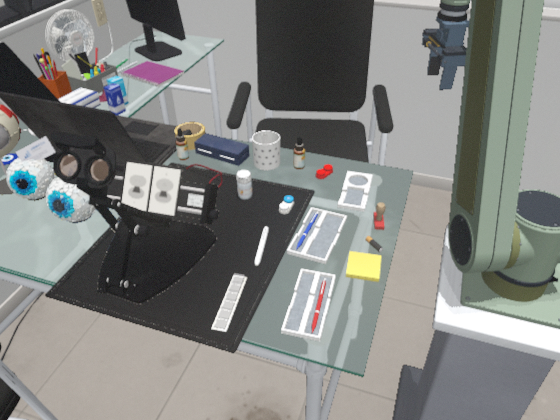

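```bash
cat > h.py <<'E'
from rig import arm
import numpy as np,cv2
from scipy.spatial.transform import Rotation as Ro
def ray(c,px,z):
    "pixels (col,row) -> world at height z"
    R=Ro.from_euler('xyz',c["attitude"],degrees=True).as_matrix()
    px=np.atleast_2d(px).astype(float)
    d=np.c_[px,np.ones(len(px))]@np.linalg.inv(c["intrinsics"]).T@R.T
    return c["xyz"]+d*((z-c["xyz"][2])/d[:,2])[:,None]
def rect(c,mask,z):
    "min-area rect of mask in world at height z: centre mm, sides mm, angle of long side from world y"
    ys,xs=np.nonzero(mask); 
    P=ray(c,np.c_[xs,ys],z)[:,:2]*1000
    (cx,cy),(w,h),a=cv2.minAreaRect(P.astype(np.float32))
    if w>h: a-=90; w,h=h,w
    a=(a+90)%180-90
    return np.round([cx,cy,w,h,a],1)
def move_to(x,y,z,yaw,s=None,rp=(180,0)):
    "shift (mm, tool axes) and rotvec from current pose to the target TCP (mm) pointing down, tool y at yaw+90"
    s=s or arm.get_state()
    R=Ro.from_euler('xyz',s["ee_rot"],degrees=True)
    T=Ro.from_euler('xyz',[rp[0],rp[1],yaw],degrees=True)
    sh=R.inv().apply(np.array([x,y,z])-s["position"]*1000)
    rv=(R.inv()*T).as_rotvec()
    return np.round(rv,3),np.round(sh,1)
E
python3 - <<'E'
from h import *
c=arm.get_calibration("top"); im=arm.get_image("top")
Z=dict(pen_blue=.012,penlight=.014,prism_bar=.014,lens_case=.02,saline=.076,instrument_tray=.013,pen_tray=.013,care_caddy=.013,dropper_bottle=.1)
for q,z in Z.items():
    for o in arm.outline_of("top",q):
        if o["conf"]>.5: 
            m=o["mask"].astype(np.uint8); n,l,st,_=cv2.connectedComponentsWithStats(m)
            m=l==1+np.argmax(st[1:,4])
            print(q,round(o["conf"],2),np.round(o["centre"]),rect(c,m,z))
E
```

```text
pen_blue 0.86 [231. 268.] [476.4 -21.8  13.3 139.   -4.8]
penlight 0.71 [186. 216.] [562.4  74.1  13.3 133.9  10.7]
prism_bar 0.78 [180. 129.] [564.1 252.7  33.4 151.3   7.3]
lens_case 0.92 [216. 395.] [ 504.1 -270.8   28.    60.1  -25.3]
lens_case 0.77 [190. 300.] [555.6 -88.4  29.4  62.6   1.3]
saline 0.67 [125. 310.] [672.9 -99.1  40.5  49.9 -88.8]
instrument_tray 0.72 [246. 258.] [448.7 -12.7  99.4 173.7  -2.7]
pen_tray 0.65 [262. 150.] [405.  200.5  81.5 175.1   4.4]
care_caddy 0.72 [270. 367.] [ 399.7 -217.3   73.   160.5    3.9]
dropper_bottle 0.65 [177. 406.] [ 579.9 -271.7   32.2   44.7    1.3]
```

Run:
```python
from h import *
print(move_to(477,-16,150,87.3))
```

```text
(array([ 0.   ,  0.   , -1.087]), array([ 425.4, -358.7,   63.9]))
```

View pics/top0.png

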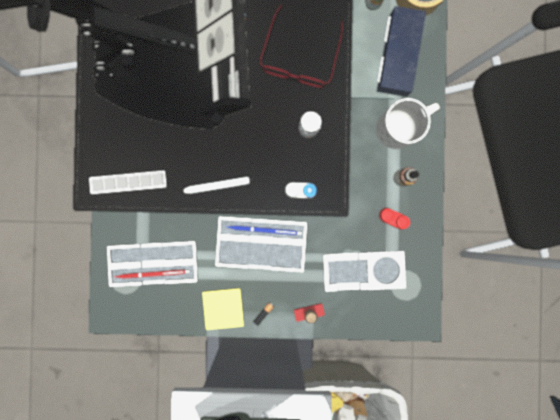

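move_arm --plan '[[[0,0,-0.12],[42,-35,6],0.25],[[0,0,-0.24],[85,-71,12],0.25],[[0,0,-0.36],[127,-107,19],0.25],[[0,0,-0.48],[170,-143,25],0.25],[[0,0,-0.6],[212,-179,32],0.25],[[0,0,-0.72],[255,-215,38],0.25],[[0,0,-0.84],[297,-251,44],0.25],[[0,0,-0.96],[340,-287,50],0.25],[[0,0,-1.087],[382,-323,57],0.25],[[0,0,-1.087],[425,-359,64],0.25]]'

```text
time: 2.33
position: [0.4174, -0.1433, 0.167]
ee_rot: [179.9, 0.0, 87.5]
force: [1.1, -0.2, 0.1]
gripper_width: 0.0272
gripper_force: 0.0
```

move_arm --plan '[[[0,0,0],[0,0,0],0.25],[[0,0,0],[0,0,0],0.25]]'

```text
time: 2.5
position: [0.4174, -0.1434, 0.1667]
ee_rot: [-180.0, 0.0, 87.6]
force: [-0.5, 0.4, 0.2]
gripper_width: 0.023
gripper_force: 0.0
```

```bash
cat >> h.py <<'E'
def look(qs,fn=None):
    c=arm.get_calibration("wrist"); im=arm.get_image("wrist")
    if fn: cv2.imwrite(f"pics/{fn}.png",im[:,:,::-1])
    for q,z in qs.items():
        for o in arm.outline_of("wrist",q):
            m=o["mask"].astype(np.uint8); n,l,st,_=cv2.connectedComponentsWithStats(m)
            if n<2: continue
            m=l==1+np.argmax(st[1:,4])
            ys,xs=np.nonzero(m)
            print(q,round(o["conf"],2),np.round(o["centre"]),"box",xs.min(),ys.min(),xs.max(),ys.max(),rect(c,m,z))
E
python3 - <<'E'
from h import *
s=arm.get_state();print(s["time"],s["position"],s["ee_rot"],s["gripper_width"])
look(dict(pen_blue=.012,instrument_tray=.013,penlight=.014,prism_bar=.014,lens_case=.02,pen_tray=.013),"w1")
E
```

```text
2.5 [ 0.41737709 -0.14341993  0.16669123] [-1.79980442e+02  1.16262603e-02  8.75875682e+01] 0.022988632743792196
pen_blue 0.72 [ 65. 337.] box 325 0 343 138 [473.9 -35.3  10.3 111.9  -3.7]
instrument_tray 0.93 [ 74. 300.] box 245 0 362 149 [445.8 -39.2  99.2 121.3  -2.4]
penlight 0.42 [  4. 452.] box 446 0 460 10 [571.   12.3   7.3  11.6  87.6]
lens_case 0.57 [130. 422.] box 404 95 444 163 [552.6 -86.9  32.7  58.8  -1.9]
```

View pics/w1.png

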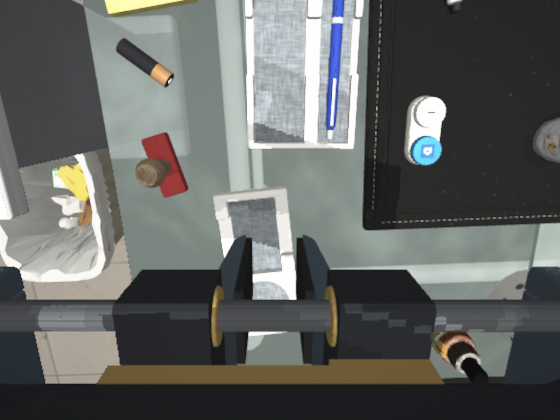

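Run:
```python
from h import *
print(move_to(475.5,-15,60,87))
```

```text
(array([0.   , 0.   , 0.003]), array([134.2,  52.4, 106.9]))
```

move_arm --plan '[[[0,0,0],[34,13,0],0.25],[[0,0,0],[68,26,20],0.25],[[0,0,0],[101,39,50],0.25],[[0,0,0],[134,52,80],0.25],[[0,0,0],[134,52,107],0.25],[[0,0,0],[134,52,107],0.25],[[0,0,0],[134,52,107],0.25]]'

```text
time: 3.43
position: [0.474, -0.0142, 0.0587]
ee_rot: [-179.8, 0.0, 87.3]
force: [1.0, 0.5, 0.7]
gripper_width: 0.0231
gripper_force: 0.0
```

Run:
```python
from h import *
print(arm.get_state()["position"])
look(dict(pen_blue=.012,instrument_tray=.013),"w2")
print(move_to(475.5,-15,6,87))
```

```text
[ 0.47395114 -0.01415125  0.05872233]
pen_blue 0.93 [214. 280.] box 269 123 286 298 [476.3  -2.   10.5 119.   -3.3]
instrument_tray 0.63 [179. 232.] box 148 95 311 298 [448.2   7.7  97.6 134.4  -2.6]
instrument_tray 0.56 [216. 279.] box 268 124 285 298 [476.   -1.9  10.3 117.9  -3.4]
(array([0.003, 0.   , 0.004]), array([-0.1, -0.9, 55.4]))
```

View pics/w2.png

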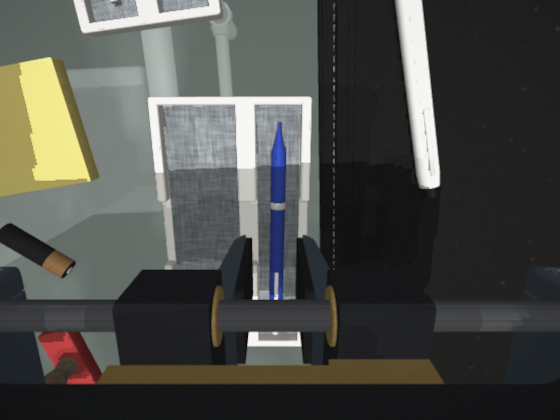

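move_arm --plan '[[[0,0,0],[0,-1,25],0.25],[[0,0,0],[0,-1,45],0.25],[[0,0,0],[0,-1,53],0.25],[[0,0,0],[0,-1,53],0.25],[[0,0,0],[0,-1,53],0.0],[[0,0,0],[0,-1,53],0.0],[[0,0,0],[0,-1,53],0.0],[[0,0,0],[0,-1,53],0.0]]'

```text
time: 4.25
position: [0.4753, -0.0141, 0.0082]
ee_rot: [179.8, 0.0, 87.3]
force: [-0.9, -1.2, 5.6]
gripper_width: 0.0093
gripper_force: 30.0
```

move_arm --plan '[[[0,0,0],[0,0,-20],0.0],[[0,0,0],[0,0,-50],0.0],[[0,0,0],[0,0,-60],0.0],[[0,0,0],[0,0,-60],0.0]]'

```text
time: 4.58
position: [0.4763, -0.0138, 0.0697]
ee_rot: [179.6, 0.0, 87.3]
force: [0.4, 0.7, 0.0]
gripper_width: 0.0093
gripper_force: 30.0
```

Run:
```python
from h import *
s=arm.get_state();print(s["position"],s["gripper_width"])
print(move_to(425,202,70,94))
```

```text
[ 0.47633767 -0.01375432  0.06968882] 0.00931552333668729
(array([ 0.007,  0.   , -0.117]), array([213.1, -61.4,  -0.7]))
```

move_arm --plan '[[[0,0,-0.02],[36,-10,0],0.0],[[0,0,-0.04],[72,-20,0],0.0],[[0,0,-0.06],[107,-31,0],0.0],[[0,0,-0.08],[143,-41,0],0.0],[[0,0,-0.1],[179,-51,0],0.0],[[0,0,-0.117],[215,-61,0],0.0],[[0,0,-0.117],[215,-61,0],0.0],[[0,0,-0.117],[215,-61,0],0.0]]'

```text
time: 5.25
position: [0.4222, 0.2051, 0.066]
ee_rot: [-179.9, 0.0, 94.3]
force: [-0.3, -0.6, 0.0]
gripper_width: 0.0091
gripper_force: 30.0
```

Run:
```python
from h import *
s=arm.get_state();print(s["position"],s["ee_rot"])
look(dict(pen_blue=.06,pen_tray=.013),"w3")
c=arm.get_calibration("top"); im=arm.get_image("top")
for q,z in dict(pen_blue=.065,prism_bar=.014).items():
  for o in arm.outline_of("top",q): print(q,o["conf"],rect(c,o["mask"],z))
print(move_to(425,204,8,94))
```

```text
[0.42221071 0.20510527 0.06601721] [-1.79925900e+02  4.46606165e-02  9.42500511e+01]
pen_blue 0.63 [234. 277.] box 264 126 283 299 [420.2 228.9  10.2  95.9   4.7]
pen_blue 0.18 [162. 500.] box 456 48 538 279 [531.6 261.2  28.9 118.5   6.6]
pen_tray 0.6 [170. 233.] box 179 99 308 269 [401.5 232.5  79.6 113.5   4.5]
prism_bar 0.79 [564.7 253.5  33.7 149.7   6.1]
(array([-0.   ,  0.   , -0.002]), array([ 1.3,  1.6, 58.6]))
```

View pics/w3.png

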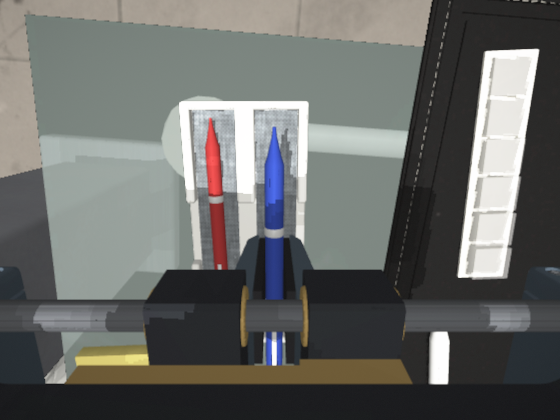

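move_arm --plan '[[[0,0,0],[0,2,20],0.0],[[0,0,0],[0,2,40],0.0],[[0,0,0],[0,2,52],0.0],[[0,0,0],[0,2,58],0.0],[[0,0,0],[0,2,58],0.0],[[0,0,0],[0,2,58],0.0]]'

```text
time: 6.05
position: [0.4257, 0.2035, 0.0088]
ee_rot: [180.0, 0.0, 93.9]
force: [-0.0, -0.4, 0.4]
gripper_width: 0.0094
gripper_force: 30.0
```

move_arm --plan '[[[0,0,0],[0,0,1],0.0],[[0,0,0],[0,0,1],0.22],[[0,0,0],[0,0,1],0.22],[[0,0,0],[0,0,1],0.22],[[0,0,0],[0,0,-15],0.22],[[0,0,0],[0,0,-50],0.22],[[0,0,0],[0,0,-80],0.22],[[0,0,0],[0,0,-80],0.22]]'

```text
time: 6.72
position: [0.4289, 0.2058, 0.094]
ee_rot: [179.4, -0.2, 94.0]
force: [0.3, 0.6, 0.7]
gripper_width: 0.02
gripper_force: 0.0
```

Run:
```python
from h import *
s=arm.get_state();print(s["position"],s["ee_rot"],s["gripper_width"])
look(dict(pen_blue=.012,pen_tray=.013))
print(move_to(562,74,90,98))
```

```text
[0.42886356 0.20577234 0.09395871] [179.38531992  -0.22677861  94.01852515] 0.019954750510560327
pen_blue 0.97 [216. 268.] box 262 125 274 298 [425.2 206.6   9.3 136.7   4. ]
pen_tray 0.66 [180. 234.] box 178 101 293 299 [402.9 212.9  79.9 153.    4.2]
(array([ 0.  ,  0.  , -0.07]), array([-139.2,  127.7,   -1.3]))
```

Run:
```python
from h import *
ct=arm.get_calibration("top");cs=arm.get_calibration("side")
for t,s in [((248,105),(213,188)),((233,10),(180,175)),((247,105),(210,222)),((220,125),(215,215)),((200,68),(122,205)),((232,0),(178,168))]:
    print(t,s)
    for z in (.05,.1,.15,.2,.25,.3,.35,.4): 
        a=ray(ct,t,z)[0];b=ray(cs,s,z)[0];print(z,np.round(a[:2],3),np.round(b[:2],3))
im=cv2.imread("pics/side0.png")[90:320,50:330];cv2.imwrite("pics/side0c.png",cv2.resize(im,None,fx=2.6,fy=2.6,interpolation=cv2.INTER_CUBIC))
```

```text
(248, 105) (213, 188)
0.05 [0.712 0.017] [ 0.745 -0.051]
0.1 [0.701 0.015] [0.711 0.009]
0.15 [0.69  0.012] [0.676 0.068]
0.2 [0.679 0.009] [0.642 0.128]
0.25 [0.667 0.006] [0.607 0.188]
0.3 [0.656 0.004] [0.573 0.248]
0.35 [0.645 0.001] [0.538 0.307]
0.4 [ 0.634 -0.002] [0.504 0.367]
(233, 10) (180, 175)
0.05 [0.893 0.05 ] [ 0.857 -0.077]
0.1 [0.872 0.046] [ 0.815 -0.016]
0.15 [0.851 0.041] [0.773 0.046]
0.2 [0.83  0.037] [0.731 0.107]
0.25 [0.808 0.032] [0.689 0.169]
0.3 [0.787 0.027] [0.647 0.23 ]
0.35 [0.766 0.023] [0.605 0.292]
0.4 [0.745 0.018] [0.563 0.353]
(247, 105) (210, 222)
0.05 [0.712 0.019] [0.692 0.076]
0.1 [0.701 0.016] [0.661 0.127]
0.15 [0.69  0.014] [0.63  0.179]
0.2 [0.679 0.011] [0.599 0.23 ]
0.25 [0.667 0.008] [0.568 0.281]
0.3 [0.656 0.005] [0.537 0.333]
0.35 [0.645 0.002] [0.506 0.384]
0.4 [ 0.634 -0.001] [0.475 0.435]
(220, 125) (215, 215)
0.05 [0.673 0.07 ] [0.692 0.048]
0.1 [0.664 0.064] [0.661 0.101]
0.15 [0.655 0.058] [0.63  0.155]
0.2 [0.646 0.053] [0.599 0.208]
0.25 [0.637 0.047] [0.568 0.261]
0.3 [0.628 0.042] [0.537 0.314]
0.35 [0.619 0.036] [0.506 0.367]
0.4 [0.61 0.03] [0.475 0.42 ]
(200, 68) (122, 205)
0.05 [0.781 0.11 ] [0.933 0.087]
0.1 [0.766 0.103] [0.886 0.137]
0.15 [0.751 0.095] [0.839 0.188]
0.2 [0.736 0.087] [0.792 0.238]
0.25 [0.721 0.079] [0.745 0.289]
0.3 [0.706 0.071] [0.697 0.34 ]
0.35 [0.691 0.063] [0.65 0.39]
0.4 [0.676 0.055] [0.603 0.441]
(232, 0) (178, 168)
0.05 [0.912 0.053] [ 0.879 -0.106]
0.1 [0.89  0.048] [ 0.836 -0.042]
0.15 [0.868 0.043] [0.792 0.021]
0.2 [0.845 0.038] [0.749 0.085]
0.25 [0.823 0.034] [0.705 0.148]
0.3 [0.801 0.029] [0.662 0.211]
0.35 [0.779 0.024] [0.618 0.275]
0.4 [0.757 0.02 ] [0.575 0.338]
```

View pics/side0c.png

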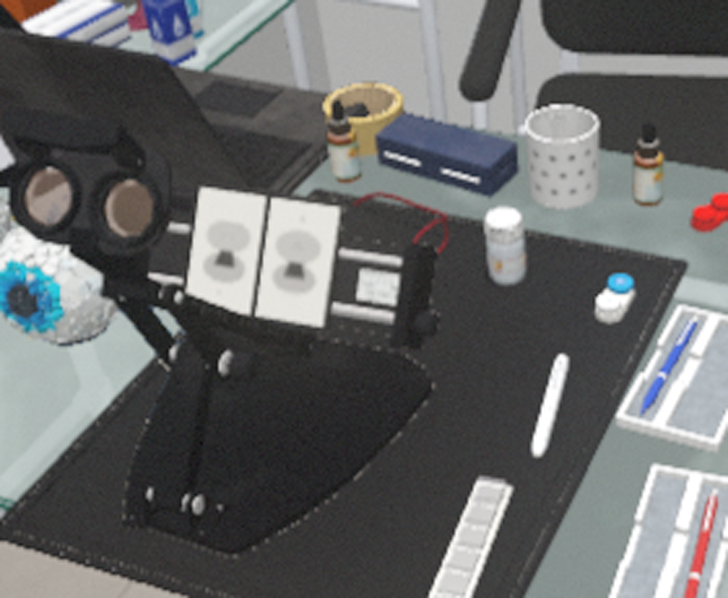

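move_arm --plan '[[[0,0,-0.01],[-28,26,0],0.3],[[0,0,-0.03],[-56,51,0],0.3],[[0,0,-0.05],[-84,77,0],0.3],[[0,0,-0.07],[-112,102,0],0.3],[[0,0,-0.07],[-139,127,0],0.3],[[0,0,-0.07],[-139,127,0],0.3],[[0,0,-0.07],[-139,127,0],0.3]]'

```text
time: 7.45
position: [0.5615, 0.0728, 0.0866]
ee_rot: [-179.8, -0.0, 97.9]
force: [-0.6, 0.3, 0.7]
gripper_width: 0.0273
gripper_force: 0.0
```

Run:
```python
from h import *
s=arm.get_state();print(s["position"],s["ee_rot"],s["gripper_width"])
look(dict(penlight=.014,prism_bar=.016),"w4")
```

```text
[0.56146917 0.07284312 0.08664165] [-1.79789531e+02 -9.24790188e-03  9.78502732e+01] 0.02733336058761114
penlight 0.71 [211. 274.] box 262 125 286 298 [561.3  76.4  13.7 132.1  10.6]
prism_bar 0.65 [ 33. 316.] box 288 0 342 70 [569.5 199.2  32.2  40.4   6.3]
```

View pics/w4.png

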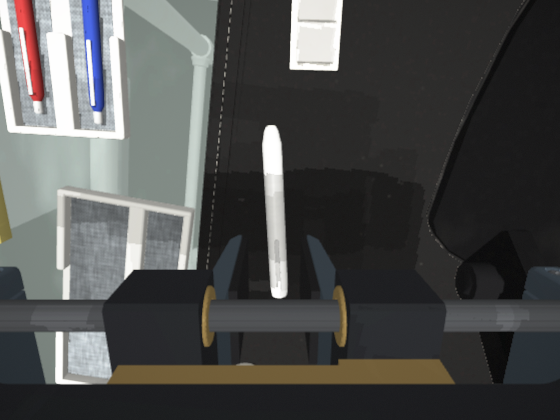

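move_arm --plan '[[[0,0,-0.045],[1,0,30],0.3],[[0,0,-0.045],[1,0,60],0.3],[[0,0,-0.045],[1,0,74],0.3],[[0,0,-0.045],[1,0,78],0.3],[[0,0,-0.045],[1,0,78],0.3],[[0,0,-0.045],[1,0,78],0.0],[[0,0,-0.045],[1,0,78],0.0],[[0,0,-0.045],[1,0,78],0.0],[[0,0,-0.045],[1,0,78],0.0]]'

```text
time: 8.35
position: [0.5624, 0.0756, 0.0122]
ee_rot: [179.8, -0.0, 100.6]
force: [-1.0, 1.0, 3.7]
gripper_width: 0.0131
gripper_force: 30.0
```

move_arm --plan '[[[0,0,0],[0,0,-20],0.0],[[0,0,0],[0,0,-50],0.0],[[0,0,0],[0,0,-60],0.0],[[0,0,0],[0,0,-60],0.0]]'

```text
time: 8.68
position: [0.5639, 0.0754, 0.0739]
ee_rot: [179.6, 0.0, 100.6]
force: [-0.2, -0.7, 0.1]
gripper_width: 0.0133
gripper_force: 30.0
```

Run:
```python
from h import *
s=arm.get_state();print(s["position"],s["ee_rot"],s["gripper_width"])
look(dict(penlight=.08))
c=arm.get_calibration("top"); im=arm.get_image("top")
for q,z in dict(penlight=.08).items():
  for o in arm.outline_of("top",q): print(q,o["conf"],rect(c,o["mask"],z))
print(move_to(477.5,-14,70,87.3))
```

```text
[0.56388922 0.07542014 0.07394059] [1.79582553e+02 3.87114535e-02 1.00595493e+02] 0.013323168587153262
penlight 0.73 [234. 272.] box 260 137 287 298 [558.9 100.5  13.2  83.8  10.6]
(array([-0.003,  0.   ,  0.232]), array([-72.3, -97.9,  -0.3]))
```

move_arm --plan '[[[0,0,0.05],[-18,-24,0],0.0],[[0,0,0.1],[-36,-49,0],0.0],[[0,0,0.15],[-54,-73,0],0.0],[[0,0,0.2],[-72,-98,0],0.0],[[0,0,0.232],[-72,-98,0],0.0],[[0,0,0.232],[-72,-98,0],0.0],[[0,0,0.232],[-72,-98,0],0.0]]'

```text
time: 9.47
position: [0.4783, -0.0137, 0.0701]
ee_rot: [-179.9, -0.0, 87.3]
force: [0.7, 0.3, -0.6]
gripper_width: 0.0132
gripper_force: 30.0
```

Run:
```python
from h import *
s=arm.get_state();print(s["position"],s["ee_rot"],s["gripper_width"])
look(dict(penlight=.078,instrument_tray=.013),"w5")
print(move_to(477.5,-14,10,87.3))
```

```text
[ 0.47825641 -0.01366551  0.07007174] [-1.79946233e+02 -2.84931900e-03  8.73251523e+01] 0.013231427612276778
penlight 0.67 [233. 275.] box 259 137 288 299 [479.3  12.2  13.9  83.4  -2.7]
instrument_tray 0.61 [167. 216.] box 148 97 302 268 [448.9  16.7  97.2 116.1  -2.6]
(array([-0.   ,  0.   ,  0.002]), array([-1. , -1.4, 60.4]))
```

View pics/w5.png

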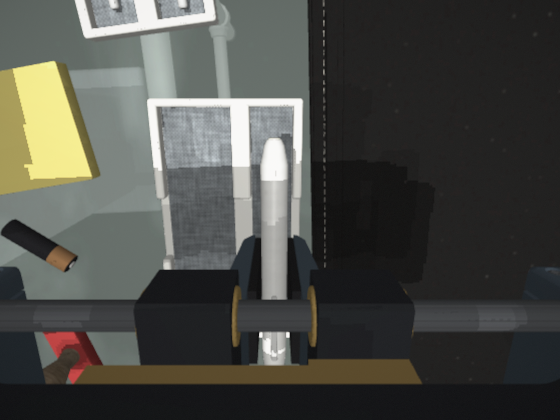

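move_arm --plan '[[[0,0,0],[0,-1,20],0.0],[[0,0,0],[0,-1,40],0.0],[[0,0,0],[0,-1,53],0.0],[[0,0,0],[0,-1,60],0.0],[[0,0,0],[0,-1,60],0.0],[[0,0,0],[0,-1,60],0.0]]'

```text
time: 10.12
position: [0.478, -0.0131, 0.0106]
ee_rot: [180.0, 0.0, 87.4]
force: [-0.5, -0.0, 0.2]
gripper_width: 0.0132
gripper_force: 30.0
```

move_arm --plan '[[[0,0,0],[0,0,1],0.0],[[0,0,0],[0,0,1],0.24],[[0,0,0],[0,0,1],0.24],[[0,0,0],[0,0,1],0.24],[[0,0,0],[0,0,-15],0.24],[[0,0,0],[0,0,-50],0.24],[[0,0,0],[0,0,-80],0.24],[[0,0,0],[0,0,-80],0.24]]'

```text
time: 10.78
position: [0.4815, -0.0137, 0.0961]
ee_rot: [179.3, 0.0, 87.3]
force: [0.2, 0.4, -0.7]
gripper_width: 0.022
gripper_force: 0.0
```

Run:
```python
from h import *
s=arm.get_state();print(s["position"],s["ee_rot"],s["gripper_width"])
look(dict(penlight=.015,instrument_tray=.013))
print(move_to(564.5,253,95,96.5))
```

```text
[ 0.48147919 -0.01373812  0.09605415] [1.79340691e+02 5.09398426e-03 8.73037552e+01] 0.021950915474732834
penlight 0.68 [211. 267.] box 259 127 277 298 [477.9 -13.3  13.9 135.   -2.5]
instrument_tray 0.88 [177. 220.] box 153 98 294 299 [448.   -3.3  98.5 156.6  -2.6]
instrument_tray 0.23 [265. 366.] box 355 263 377 269 [554.1 -57.1   5.1  17.6 -89.3]
(array([ 0.  ,  0.  , -0.16]), array([270.3,  74.8,  -4.3]))
```

move_arm --plan '[[[0,0,-0.02],[36,10,0],0.42],[[0,0,-0.04],[72,20,0],0.42],[[0,0,-0.06],[108,30,0],0.42],[[0,0,-0.09],[144,40,0],0.42],[[0,0,-0.12],[180,50,0],0.42],[[0,0,-0.15],[216,60,0],0.42],[[0,0,-0.16],[252,70,0],0.42],[[0,0,-0.16],[270,75,0],0.42],[[0,0,-0.16],[270,75,0],0.42],[[0,0,-0.16],[270,75,0],0.42]]'

```text
time: 11.77
position: [0.5638, 0.2528, 0.0885]
ee_rot: [-179.8, 0.1, 96.6]
force: [-1.5, -0.1, -0.0]
gripper_width: 0.0384
gripper_force: 0.0
```

Run:
```python
from h import *
s=arm.get_state();print(s["position"],s["ee_rot"],s["gripper_width"])
look(dict(prism_bar=.016),"w6")
print(move_to(564.5,253,13,96.5))
```

```text
[0.56381164 0.25281857 0.08847885] [-1.79768743e+02  9.79320299e-02  9.65837205e+01] 0.03838934504158228
prism_bar 0.75 [201. 278.] box 253 113 298 298 [563.6 260.2  31.4 139.6   6.7]
(array([-0.003,  0.002, -0.001]), array([ 1.7,  1.1, 76.4]))
```

View pics/w6.png

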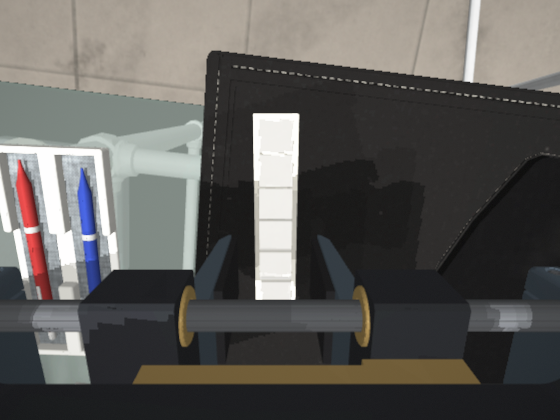

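move_arm --plan '[[[0,0,0],[1,1,30],0.42],[[0,0,0],[1,1,55],0.42],[[0,0,0],[1,1,68],0.42],[[0,0,0],[1,1,75],0.42],[[0,0,0],[1,1,75],0.42],[[0,0,0],[1,1,75],0.42]]'

```text
time: 12.37
position: [0.5661, 0.2529, 0.0161]
ee_rot: [180.0, 0.0, 96.4]
force: [-0.3, -0.5, 0.3]
gripper_width: 0.0382
gripper_force: 0.0
```

move_arm --plan '[[[0,0,0],[0,-1,4],0.42],[[0,0,0],[0,-1,4],0.42],[[0,0,0],[0,-1,4],0.0],[[0,0,0],[0,-1,4],0.0],[[0,0,0],[0,-1,4],0.0],[[0,0,0],[0,-1,4],0.0],[[0,0,0],[0,-1,4],0.0]]'

```text
time: 12.95
position: [0.5652, 0.2538, 0.0123]
ee_rot: [180.0, -0.0, 96.5]
force: [-0.4, 0.2, 3.2]
gripper_width: 0.0232
gripper_force: 30.0
```

move_arm --plan '[[[0,0,0],[0,0,-15],0.0],[[0,0,0],[0,0,-40],0.0],[[0,0,0],[0,0,-60],0.0],[[0,0,0],[0,0,-60],0.0],[[0,0,0],[0,0,-60],0.0]]'

```text
time: 13.37
position: [0.5655, 0.2539, 0.0725]
ee_rot: [179.9, -0.0, 96.5]
force: [-0.6, 0.3, -0.4]
gripper_width: 0.0233
gripper_force: 30.0
```

Run:
```python
from h import *
s=arm.get_state();print(s["position"],s["ee_rot"],s["gripper_width"])
look(dict(prism_bar=.075))
print(move_to(428.5,-12,72,87.3))
```

```text
[0.56547613 0.25389766 0.07247306] [ 1.79877132e+02 -3.01130572e-02  9.64793930e+01] 0.023325098043156738
prism_bar 0.72 [213. 275.] box 240 115 306 299 [562.1 282.8  31.5  96.2   6.6]
(array([-0.002,  0.001,  0.16 ]), array([-248.3, -164.6,   -0.9]))
```

move_arm --plan '[[[0,0,0.02],[-30,-20,0],0.0],[[0,0,0.04],[-60,-40,0],0.0],[[0,0,0.06],[-90,-60,0],0.0],[[0,0,0.08],[-120,-80,0],0.0],[[0,0,0.1],[-150,-100,0],0.0],[[0,0,0.12],[-180,-119,0],0.0],[[0,0,0.14],[-210,-139,0],0.0],[[0,0,0.16],[-240,-159,0],0.0],[[0,0,0.16],[-248,-165,0],0.0],[[0,0,0.16],[-248,-165,0],0.0]]'

```text
time: 14.3
position: [0.4264, -0.0129, 0.0707]
ee_rot: [-179.8, 0.0, 87.1]
force: [0.7, 0.5, -0.9]
gripper_width: 0.0236
gripper_force: 30.0
```

move_arm --plan '[[[0,0,0],[0,0,0],0.0],[[0,0,0],[0,0,0],0.0]]'

```text
time: 14.47
position: [0.4297, -0.0107, 0.0714]
ee_rot: [180.0, -0.0, 87.3]
force: [0.3, -0.4, -0.6]
gripper_width: 0.0237
gripper_force: 30.0
```

Run:
```python
from h import *
s=arm.get_state();print(s["position"],s["ee_rot"],s["gripper_width"])
look(dict(prism_bar=.075,instrument_tray=.013),"w7")
print(move_to(428.5,-12,10.3,87.3))
```

```text
[ 0.42965839 -0.01068815  0.07144674] [ 1.79993091e+02 -1.72898367e-02  8.73340482e+01] 0.023663321222479713
instrument_tray 0.97 [157. 325.] box 225 98 378 269 [448.8  16.4  97.8 117.1  -2.6]
(array([ 0.   , -0.   ,  0.002]), array([-1.6, -1.1, 61.3]))
```

View pics/w7.png

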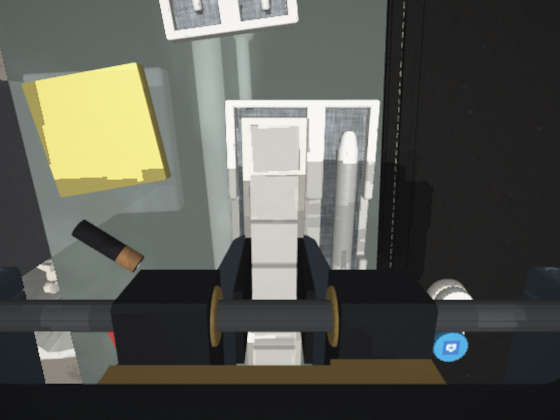

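move_arm --plan '[[[0,0,0],[-1,-1,20],0.0],[[0,0,0],[-1,-1,40],0.0],[[0,0,0],[-1,-1,53],0.0],[[0,0,0],[-1,-1,60],0.0],[[0,0,0],[-1,-1,60],0.0],[[0,0,0],[-1,-1,60],0.0]]'

```text
time: 15.12
position: [0.4283, -0.0119, 0.0117]
ee_rot: [-180.0, 0.0, 87.4]
force: [-0.1, 0.0, -0.4]
gripper_width: 0.0236
gripper_force: 30.0
```

move_arm --plan '[[[0,0,0],[0,0,2],0.0],[[0,0,0],[0,0,2],0.0],[[0,0,0],[0,0,2],0.33],[[0,0,0],[0,0,2],0.33],[[0,0,0],[0,0,2],0.33],[[0,0,0],[0,0,-15],0.33],[[0,0,0],[0,0,-50],0.33],[[0,0,0],[0,0,-80],0.33],[[0,0,0],[0,0,-80],0.33]]'

```text
time: 15.87
position: [0.4319, -0.0126, 0.0967]
ee_rot: [179.3, 0.0, 87.3]
force: [0.7, -0.6, 0.3]
gripper_width: 0.0299
gripper_force: 0.0
```

Run:
```python
from h import *
s=arm.get_state();print(s["position"],s["ee_rot"],s["gripper_width"])
look(dict(prism_bar=.013,penlight=.015,instrument_tray=.013))
print(move_to(554.5,-88,95,90.5))
```

```text
[ 0.43189338 -0.01256409  0.09672786] [1.79348061e+02 7.49614951e-03 8.73008265e+01] 0.029916932990138024
prism_bar 0.67 [203. 268.] box 245 113 290 298 [428.3  -8.2  32.6 146.1  -2.7]
penlight 0.65 [192. 336.] box 323 126 345 266 [ 4.780e+02 -2.000e-01  1.420e+01  1.078e+02 -2.900e+00]
instrument_tray 0.68 [165. 305.] box 225 96 363 299 [447.8  -3.9  97.9 158.4  -2.7]
(array([-0.002,  0.   , -0.056]), array([-69.6, 130.9,  -4.2]))
```

move_arm --plan '[[[0,0,-0.01],[-17,32,0],0.5],[[0,0,-0.03],[-35,65,0],0.5],[[0,0,-0.05],[-52,98,0],0.5],[[0,0,-0.056],[-70,131,0],0.5],[[0,0,-0.056],[-70,131,0],0.5],[[0,0,-0.056],[-70,131,0],0.5],[[0,0,-0.056],[-70,131,0],0.5]]'

```text
time: 16.65
position: [0.5536, -0.088, 0.0899]
ee_rot: [-179.7, -0.1, 90.5]
force: [0.3, 0.2, -0.5]
gripper_width: 0.0454
gripper_force: 0.0
```

Run:
```python
from h import *
s=arm.get_state();print(s["position"],s["ee_rot"],s["gripper_width"])
look(dict(lens_case=.022),"w8")
c=arm.get_calibration("top"); im=arm.get_image("top")
print(move_to(555,-88,9,90.5))
```

```text
[ 0.5535713  -0.08801139  0.0898758 ] [-1.79723434e+02 -5.81229875e-02  9.04926379e+01] 0.04542892660552343
lens_case 0.97 [220. 278.] box 257 179 298 262 [555.6 -86.   28.4  62.9  -1.6]
(array([-0.002, -0.   ,  0.001]), array([-0.4,  1.2, 82.3]))
```

View pics/w8.png

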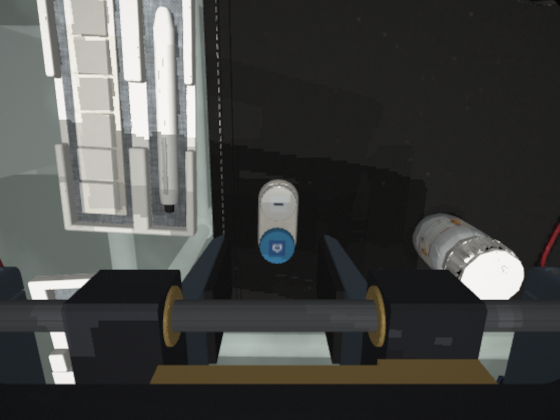

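move_arm --plan '[[[0,0,0.01],[1,2,30],0.5],[[0,0,0.01],[1,2,60],0.5],[[0,0,0.01],[1,2,76],0.5],[[0,0,0.01],[1,2,82],0.5],[[0,0,0.01],[1,2,82],0.5],[[0,0,0.01],[1,2,82],0.5]]'

```text
time: 17.3
position: [0.5577, -0.0872, 0.0105]
ee_rot: [179.9, 0.0, 90.0]
force: [0.5, 0.6, 0.3]
gripper_width: 0.046
gripper_force: 0.0
```

move_arm --plan '[[[0,0,0],[0,-2,1],0.5],[[0,0,0],[0,-2,1],0.0],[[0,0,0],[0,-2,1],0.0],[[0,0,0],[0,-2,1],0.0],[[0,0,0],[0,-2,1],0.0],[[0,0,0],[0,-2,1],0.0]]'

```text
time: 17.8
position: [0.5559, -0.0875, 0.0095]
ee_rot: [179.9, 0.0, 89.9]
force: [-0.5, 0.1, 6.4]
gripper_width: 0.0277
gripper_force: 29.7
```

move_arm --plan '[[[0,0,0],[0,0,-15],0.0],[[0,0,0],[0,0,-40],0.0],[[0,0,0],[0,0,-60],0.0],[[0,0,0],[0,0,-60],0.0],[[0,0,0],[0,0,-60],0.0]]'

```text
time: 18.22
position: [0.5561, -0.0875, 0.0696]
ee_rot: [179.9, 0.0, 89.9]
force: [0.2, 0.1, -0.6]
gripper_width: 0.0279
gripper_force: 29.2
```

Run:
```python
from h import *
s=arm.get_state();print(s["position"],s["ee_rot"],s["gripper_width"])
look(dict(lens_case=.08))
c=arm.get_calibration("top"); im=arm.get_image("top")
for o in arm.outline_of("top","care_caddy"): print(o["conf"],rect(c,o["mask"],.013))
print(move_to(397.5,-185.4,70,93.9))
```

```text
[ 0.55610928 -0.08752152  0.06958078] [1.79865447e+02 2.69019259e-02 8.99364224e+01] 0.027896545010413984
lens_case 0.61 [254. 276.] box 245 210 301 299 [555.9 -77.9  27.5  47.8   0.8]
0.56 [ 400.5 -217.4   74.8  157.5    3.8]
(array([-0.003, -0.001, -0.069]), array([ -98.3, -156.9,   -2.2]))
```

move_arm --plan '[[[0,0,-0.01],[-17,-27,0],0.0],[[0,0,-0.02],[-34,-54,0],0.0],[[0,0,-0.03],[-51,-81,0],0.0],[[0,0,-0.05],[-68,-108,0],0.0],[[0,0,-0.06],[-85,-135,0],0.0],[[0,0,-0.067],[-98,-156,0],0.0],[[0,0,-0.067],[-98,-156,0],0.0],[[0,0,-0.067],[-98,-156,0],0.0],[[0,0,-0.067],[-98,-156,0],0.0]]'

```text
time: 19.17
position: [0.3999, -0.1852, 0.0685]
ee_rot: [180.0, -0.0, 93.8]
force: [-0.1, -1.0, -0.4]
gripper_width: 0.0276
gripper_force: 29.2
```

Run:
```python
from h import *
s=arm.get_state();print(s["position"],s["ee_rot"],s["gripper_width"])
look(dict(lens_case=.08,care_caddy=.013),"w9")
print(move_to(398,-185.4,8,93.8))
```

```text
[ 0.39988041 -0.18523364  0.06851072] [ 1.79985479e+02 -6.29915828e-03  9.37503392e+01] 0.02763246831587465
lens_case 0.59 [255. 274.] box 246 210 302 298 [ 399.1 -175.    27.3   47.2    2.8]
care_caddy 0.82 [203. 270.] box 214 158 323 249 [ 395.8 -166.7   63.2   71.5  -84.5]
(array([0.   , 0.   , 0.001]), array([-0.4, -2.3, 60.6]))
```

View pics/w9.png

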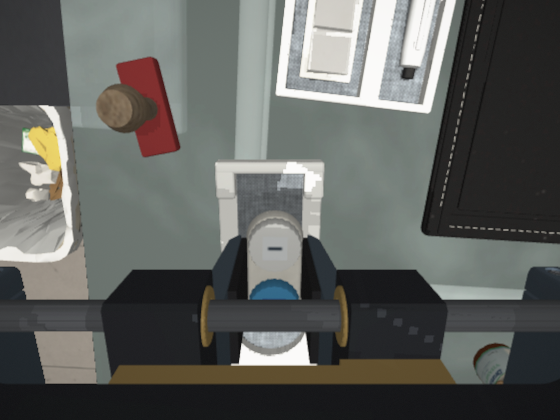

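move_arm --plan '[[[0,0,0],[0,-2,20],0.0],[[0,0,0],[0,-2,40],0.0],[[0,0,0],[0,-2,53],0.0],[[0,0,0],[0,-2,60],0.0],[[0,0,0],[0,-2,60],0.0],[[0,0,0],[0,-2,60],0.0]]'

```text
time: 19.82
position: [0.398, -0.1852, 0.0087]
ee_rot: [180.0, 0.0, 93.8]
force: [1.0, 0.1, 0.0]
gripper_width: 0.0279
gripper_force: 29.2
```

move_arm --plan '[[[0,0,0],[0,0,1],0.0],[[0,0,0],[0,0,1],0.0],[[0,0,0],[0,0,1],0.42],[[0,0,0],[0,0,1],0.42],[[0,0,0],[0,0,1],0.42],[[0,0,0],[0,0,-15],0.42],[[0,0,0],[0,0,-50],0.42],[[0,0,0],[0,0,-90],0.42],[[0,0,0],[0,0,-110],0.42],[[0,0,0],[0,0,-110],0.42]]'

```text
time: 20.65
position: [0.4004, -0.1869, 0.1234]
ee_rot: [179.5, 0.3, 93.8]
force: [0.7, 0.1, -0.4]
gripper_width: 0.0383
gripper_force: 0.0
```

Run:
```python
from h import *
s=arm.get_state();print(s["position"],s["ee_rot"],s["gripper_width"])
look(dict(lens_case=.02,care_caddy=.013))
print(move_to(673,-99,120,70))
```

```text
[ 0.40037251 -0.1868776   0.12335007] [179.47499619   0.30741944  93.77212243] 0.0383257619300936
lens_case 0.78 [203. 270.] box 252 169 287 242 [ 397.6 -184.    28.5   61.9    2.8]
care_caddy 0.72 [233. 284.] box 224 146 312 298 [ 398.  -204.2   71.4  136.5    3.9]
(array([-0.001, -0.   ,  0.415]), array([ 67.7, 281.4,  -2. ]))
```

move_arm --plan '[[[0,0,0.05],[8,33,0],0.8],[[0,0,0.1],[16,66,0],0.8],[[0,0,0.15],[24,99,0],0.8],[[0,0,0.2],[32,132,0],0.8],[[0,0,0.25],[40,165,0],0.8],[[0,0,0.3],[48,198,0],0.8],[[0,0,0.35],[56,231,0],0.8],[[0,0,0.4],[63,260,0],0.8],[[0,0,0.415],[68,281,0],0.8],[[0,0,0.415],[68,281,0],0.8]]'

```text
time: 21.63
position: [0.6761, -0.0972, 0.1153]
ee_rot: [-179.9, -0.0, 70.1]
force: [-0.1, -0.3, -1.2]
gripper_width: 0.0731
gripper_force: 0.0
```

move_arm --plan '[[[0,0,0],[0,0,0],0.8],[[0,0,0],[0,0,0],0.8]]'

```text
time: 21.8
position: [0.6716, -0.099, 0.1166]
ee_rot: [-179.7, 0.1, 70.0]
force: [0.4, 0.4, -0.6]
gripper_width: 0.0728
gripper_force: 0.0
```

Run:
```python
from h import *
s=arm.get_state();print(s["position"],s["ee_rot"],s["gripper_width"])
look(dict(saline=.079),"w10")
ct=arm.get_calibration("top");print(ray(ct,(311,121.5),.079))
print(move_to(673,-99,120,70))
```

```text
[ 0.67160248 -0.09897101  0.1166246 ] [-1.79747054e+02  6.87590700e-02  7.00149206e+01] 0.07284804676327612
saline 0.87 [224. 285.] box 255 187 314 263 [681.1 -92.8  37.5  50.5 -19.9]
[[ 0.67791188 -0.10055376  0.079     ]]
(array([-0.002,  0.001, -0.   ]), array([ 0.7,  1. , -2.1]))
```

View pics/w10.png

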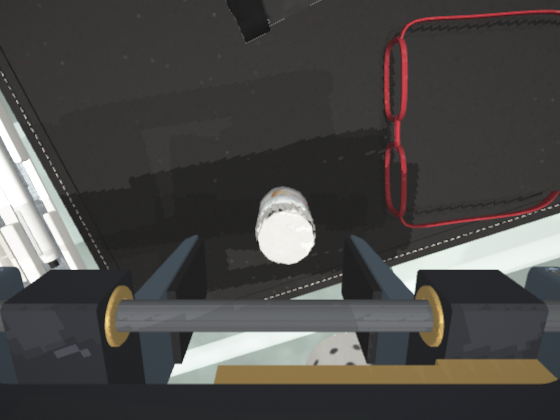

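Run:
```python
from h import *
c=arm.get_calibration("wrist");print(ray(c,[(286,236),(257,236),(315,236),(286,264)],.079))
p=ray(c,(286,236),.079)[0]*1000
q=(p[:2]+[677.9,-100.5])/2;print(q)
print(move_to(q[0],q[1],35,70))
```

```text
[[ 0.67986047 -0.10015322  0.079     ]
 [ 0.66242619 -0.09382387  0.079     ]
 [ 0.6972882  -0.10648019  0.079     ]
 [ 0.6733623  -0.11857126  0.079     ]]
[ 678.88023261 -100.32661131]
(array([-0.002,  0.001, -0.   ]), array([ 1.6,  7.2, 82.9]))
```

move_arm --plan '[[[0,0,0],[2,7,0],0.8],[[0,0,0],[2,7,25],0.8],[[0,0,0],[2,7,50],0.8],[[0,0,0],[2,7,75],0.8],[[0,0,0],[2,7,91],0.8],[[0,0,0],[2,7,91],0.8],[[0,0,0],[2,7,91],0.8]]'

```text
time: 22.48
position: [0.6802, -0.0998, 0.0274]
ee_rot: [-179.9, 0.0, 70.0]
force: [0.2, 0.3, -0.6]
gripper_width: 0.0729
gripper_force: 0.0
```

move_arm --plan '[[[0,0,0],[0,0,0],0.0],[[0,0,0],[0,0,0],0.0],[[0,0,0],[0,0,0],0.0],[[0,0,0],[0,0,0],0.0],[[0,0,0],[0,0,0],0.0],[[0,0,0],[0,0,0],0.0]]'

```text
time: 22.98
position: [0.6806, -0.0995, 0.0284]
ee_rot: [180.0, -0.0, 70.0]
force: [-0.6, -0.5, 2.7]
gripper_width: 0.038
gripper_force: 30.0
```

move_arm --plan '[[[0,0,0],[0,0,-12],0.0],[[0,0,0],[0,0,-35],0.0],[[0,0,0],[0,0,-60],0.0],[[0,0,0],[0,0,-85],0.0],[[0,0,0],[0,0,-95],0.0],[[0,0,0],[0,0,-95],0.0],[[0,0,0],[0,0,-95],0.0]]'

```text
time: 23.57
position: [0.6803, -0.0994, 0.1228]
ee_rot: [180.0, 0.0, 70.0]
force: [-0.8, 0.9, -2.1]
gripper_width: 0.0382
gripper_force: 30.0
```

Run:
```python
from h import *
s=arm.get_state();print(s["position"],s["ee_rot"],s["gripper_width"])
print(move_to(403,-260.5,120,92))
print(move_to(450,-150,120,92))
```

```text
[ 0.68033665 -0.09942965  0.12282221] [1.79985854e+02 2.80746584e-03 7.00072099e+01] 0.038165556514252116
(array([ 0.   ,  0.   , -0.384]), array([-246.2, -205.6,    2.8]))
(array([ 0.   ,  0.   , -0.384]), array([-126.3, -199.2,    2.8]))
```

move_arm --plan '[[[0,0,-0.03],[-10,-15,0],0.0],[[0,0,-0.07],[-25,-39,0],0.0],[[0,0,-0.11],[-41,-65,0],0.0],[[0,0,-0.16],[-58,-91,0],0.0],[[0,0,-0.2],[-75,-118,0],0.0],[[0,0,-0.25],[-92,-145,0],0.0],[[0,0,-0.3],[-107,-168,0],0.0],[[0,0,-0.34],[-118,-186,0],0.0],[[0,0,-0.384],[-126,-199,0],0.0],[[0,0,-0.384],[-126,-199,0],0.0]]'

```text
time: 24.4
position: [0.4456, -0.1494, 0.1209]
ee_rot: [-179.6, -0.1, 92.0]
force: [-0.1, 0.5, -0.9]
gripper_width: 0.038
gripper_force: 30.0
```

Run:
```python
from h import *
s=arm.get_state();print(s["position"],s["ee_rot"],s["gripper_width"])
print(move_to(403,-260.5,90,92))
```

```text
[ 0.44563665 -0.14935071  0.12091609] [-1.79613886e+02 -1.18547826e-01  9.19833432e+01] 0.03795916792176211
(array([-0.007, -0.002, -0.   ]), array([-109.7,  -46.3,   31. ]))
```

move_arm --plan '[[[0,0,0],[-10,-4,0],0.0],[[0,0,0],[-30,-13,0],0.0],[[0,0,0],[-52,-22,3],0.0],[[0,0,0],[-75,-32,8],0.0],[[0,0,0],[-95,-41,16],0.0],[[0,0,0],[-109,-47,25],0.0],[[0,0,0],[-109,-47,30],0.0],[[0,0,0],[-109,-47,30],0.0],[[0,0,0],[-109,-47,30],0.0]]'

```text
time: 25.15
position: [0.4076, -0.2601, 0.0922]
ee_rot: [-180.0, -0.1, 92.0]
force: [0.5, -0.3, -0.0]
gripper_width: 0.0377
gripper_force: 30.0
```

Run:
```python
from h import *
s=arm.get_state();print(s["position"],s["ee_rot"],s["gripper_width"])
look(dict(care_caddy=.013,saline=.14,lens_case=.022),"w11")
print(move_to(403,-260.5,26,92))
```

```text
[ 0.40760432 -0.26014829  0.09215016] [-1.79951348e+02 -5.97319700e-02  9.19858154e+01] 0.03767904325308277
care_caddy 0.68 [162. 258.] box 204 39 314 257 [ 398.2 -214.7   72.9  154.1    3.9]
saline 0.65 [280. 273.] box 229 223 317 299 [ 406.5 -236.8   31.7   34.8  -88. ]
lens_case 0.8 [115. 264.] box 242 70 285 161 [ 398.1 -185.6   28.6   58.5    2.5]
lens_case 0.56 [235. 398.] box 365 202 428 268 [ 498.6 -268.9   33.6   56.4  -24.3]
(array([0.001, 0.   , 0.001]), array([-0.4, -5. , 67.2]))
```

View pics/w11.png

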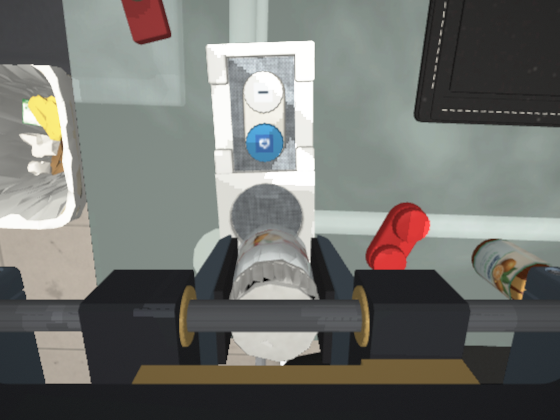

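move_arm --plan '[[[0,0,0],[0,-5,0],0.0],[[0,0,0],[0,-5,15],0.0],[[0,0,0],[0,-5,32],0.0],[[0,0,0],[0,-5,48],0.0],[[0,0,0],[0,-5,58],0.0],[[0,0,0],[0,-5,62],0.0],[[0,0,0],[0,-5,65],0.0],[[0,0,0],[0,-5,65],0.0],[[0,0,0],[0,-5,65],0.0]]'

```text
time: 26.1
position: [0.4027, -0.2608, 0.0284]
ee_rot: [179.9, 0.0, 92.0]
force: [-0.4, -0.7, -1.5]
gripper_width: 0.0384
gripper_force: 30.0
```

move_arm --plan '[[[0,0,0],[0,0,1],0.0],[[0,0,0],[0,0,2],0.0],[[0,0,0],[0,0,2],0.0],[[0,0,0],[0,0,2],0.0]]'

```text
time: 26.43
position: [0.4027, -0.2609, 0.0262]
ee_rot: [179.9, 0.0, 92.0]
force: [-0.5, 0.8, 1.2]
gripper_width: 0.0379
gripper_force: 30.0
```

Contact reached (weight off); releasing and lifting straight up.

move_arm --plan '[[[0,0,0],[0,0,0],0.55],[[0,0,0],[0,0,0],0.65],[[0,0,0],[0,0,0],0.65],[[0,0,0],[0,0,0],0.65],[[0,0,0],[0,0,-10],0.65],[[0,0,0],[0,0,-30],0.65],[[0,0,0],[0,0,-60],0.65],[[0,0,0],[0,0,-95],0.65],[[0,0,0],[0,0,-130],0.65],[[0,0,0],[0,0,-130],0.65]]'

```text
time: 27.27
position: [0.4058, -0.263, 0.1622]
ee_rot: [179.4, 0.5, 92.0]
force: [0.3, -0.5, 0.2]
gripper_width: 0.0589
gripper_force: 0.0
```

move_arm --plan '[[[0,0,0],[-25,-5,-10],0.65],[[0,0,0],[-60,-10,-30],0.65],[[0,0,0],[-95,-20,-40],0.65],[[0,0,0],[-125,-30,-50],0.65],[[0,0,0],[-125,-30,-50],0.65],[[0,0,0],[-125,-30,-50],0.65]]'

```text
time: 27.77
position: [0.3762, -0.3877, 0.2055]
ee_rot: [180.0, -0.0, 91.8]
force: [-0.0, -0.3, -1.1]
gripper_width: 0.0593
gripper_force: 0.0
```

Run:
```python
from h import *
s=arm.get_state();print(s["time"],s["position"])
c=arm.get_calibration("top"); im=arm.get_image("top")
cv2.imwrite("pics/topf.png",cv2.resize(im[90:340,80:450,::-1],None,fx=2.16,fy=2.16,interpolation=cv2.INTER_CUBIC))
for q,z in dict(pen_blue=.012,penlight=.015,prism_bar=.013,lens_case=.02,saline=.077,pen_tray=.013,instrument_tray=.013,care_caddy=.013,dropper_bottle=.1).items():
  for o in arm.outline_of("top",q): 
    if o["conf"]>.4: print(q,round(o["conf"],2),rect(c,o["mask"],z))
```

```text
27.7667 [ 0.37618987 -0.38765403  0.20550429]
pen_blue 0.57 [426.4 199.5   9.4 144.5   3.9]
penlight 0.77 [478.  -13.7  15.9 134.2  -1.7]
prism_bar 0.97 [428.6 -11.4  32.8 148.8  -2.8]
lens_case 0.96 [ 400.5 -183.5   31.2   62.4    1.3]
lens_case 0.65 [ 503.6 -270.6   30.8   62.1  -22.7]
saline 0.7 [ 405.5 -254.3   39.3   53.9  -25.3]
pen_tray 0.84 [405.1 200.6  82.3 175.6   4.5]
instrument_tray 0.67 [447.9 -12.5  97.9 173.7  -2.5]
care_caddy 0.56 [ 400.1 -217.2   73.6  160.4    3.6]
```

View pics/topf.png

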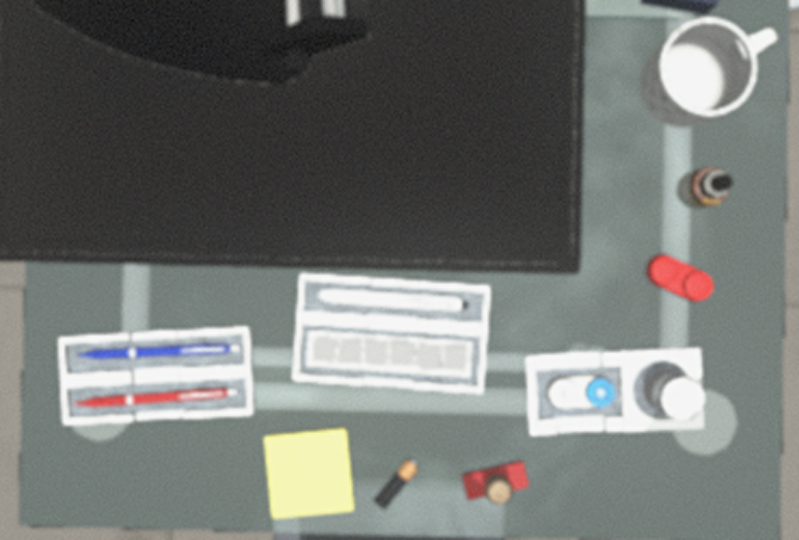

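```bash
python3 -c "
from rig import arm
print(arm.hand_in())"
```

```text
the job is handed in; nothing more can be done
None
```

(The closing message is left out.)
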